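Change an inverted microscope from phase contrast to bright field

TASK

Change the inverted culture microscope from phase contrast to bright field for its yellow-ringed 10x objective. First push the phase slider of the condenser, by its orange end, all the way in to its stop; then push the pin of the aperture lever round until the lever lies over the yellow mark of the scale. Only push, gently and with the fingertips, without gripping the lever; leave lever and slider there, and do not disturb the culture flask on the stage or the other things on the bench.

Things in the scene. Friction and masses are not known exactly. Their poses are not given: they have to be found in the camera images.
- microscope: fixed white and black inverted culture microscope, 190 mm wide. Origin: on the bench straight under the condenser's optical axis. +y points to the pillar at its back, -y to the binocular tube and eyepieces (leaning out from y = -130 to -290 mm, up to 350 mm high), -x to its left side, roughly towards the robot; z up. Black stage plate 215 x 205 mm centred on the axis, top 165 mm above the bench
- optical_axis (a point): point on the upright optical axis (the lever ring's axis) 295 mm above the bench; axes as the microscope's. Round it: black condenser 232 to 301 mm high, its block 72 mm along x and 68 along y; neck 44 mm wide up to 338 mm; lamp head 54 mm wide up to 403 mm; top arm 54 mm wide, up to 435 mm, running back (+y) to the pillar, whose front is at y = 116 mm
- slider_travel (a joint): phase slider, an aluminium strip 30 mm wide running level through the condenser along the microscope's x, 269 mm high. 0 = fully out to its left (-x; phase contrast), 0.040 m = fully in at its stop (bright field). It grows as the orange end is pushed to the microscope's +x, drags with about 2 N and stays where it is left. Over 60 N on it or on the microscope is too much
- slider_grip (a point): centre of the flat outer face (looking to the microscope's -x) of the orange end block of the phase slider; the face is 34 mm wide and 16 mm high, the block 12 mm thick. Axes as the microscope's. It moves with the slider: fully in, the face stands 62 mm from the optical axis
- aperture_lever: knurled steel aperture ring (68 mm across, 289 to 301 mm high) with its lever, an aluminium bar 5 mm wide that reaches 82 mm out, with a thin red line along its top. Origin on the optical axis, 289 mm above the bench; its x axis points out along the lever. It takes a light push: gripping or forcing it (over 15 N) is wrong
- aperture_angle (a joint): turn of the aperture lever. 0 = open, 1.45 rad = closed; grows as the lever turns clockwise seen from above. At 0 the lever points 65 degrees from the microscope's -x towards its -y, and turns towards -x. Over the middle of the marks: blue 0.35, green 0.65, yellow 0.95, red 1.25 rad. Friction holds it; the pin needs about 1.5 N
- lever_pin (a point): centre of the upright bare aluminium pin at the end of the aperture lever, 82 mm from the optical axis; the pin is 11 mm in diameter and 28 mm tall, from 289 to 317 mm above the bench. Nothing stands over it
- yellow_mark (a point): centre of the yellow mark, a radial stripe 7 mm wide and 20 mm long on the fixed black scale sector (57 mm in radius) right under the lever, 50 mm from the optical axis; the lever covers it when set. From the open end the stripes are blue, green, yellow, red, with thin white ticks between
- flask: loose clear culture flask with pink medium and orange cap lying on the microscope stage under the condenser, 100 x 50 x 28 mm; origin under the centre of its clear body. Not to be disturbed
- flask_b: loose clear culture flask with blue cap lying on the bench, 100 x 50 x 28 mm; origin under the centre of its clear body. Not to be disturbed
- medium: bottle of pink medium on the bench, 72 mm in diameter, 165 mm tall; origin under its centre. Not to be disturbed
- dishes: stack of three clear culture dishes on the bench, 94 mm in diameter, 45 mm tall; origin under its centre. Not to be disturbed
- pen_rack: green pen tray on the bench, 110 x 170 mm, pens up to 126 mm tall; origin under its centre. Not to be disturbed
- filter_case: small black filter case on the bench, 85 x 60 x 22 mm; origin under its centre. Not to be disturbed
- spray: white spray bottle with red cap on the bench, 76 mm in diameter, 190 mm tall; origin under its centre. Not to be disturbed

How it is judged (in metres and radians):
On the way, in this order (a step that is already met when the one before it is completed fails the run):
1. the phase slider is fully in at its stop (value of joint slider_travel above 0.037 m), for 0.2 s.
2. the aperture lever lies over the yellow mark (value of joint aperture_angle between 0.88 and 1.02 rad), for 0.2 s.
At the end, for the whole second after the job is handed in: The phase slider is within 3 mm of its inner stop and the aperture lever is at rest within 0.07 rad (4 degrees) of the middle of the yellow mark (all of step 2 and value of joint slider_travel above 0.037 m and velocity of joint aperture_angle between -0.02 and 0.02 rad/s); the robot touches nothing.
It fails at once if the flask on the stage is disturbed (moved more than 8 mm or lifted) (distance of flask from where it was at the start of the episode above 0.008 m).
It fails at once if something on the bench is disturbed (moved more than 15 mm or lifted) (distance of any of flask_b, medium, dishes, pen_rack, filter_case, spray from where it was at the start of the episode above 0.015 m).
It fails at once if the aperture lever is gripped or forced (more than 15 N on it) (contact force between the fingers and aperture_lever above 15 N).
It fails at once if the microscope or its slider is forced or knocked (more than 60 N) (contact force between any of the fingers, the arm and microscope above 60 N).
It also fails if it takes over 64 s, if anything falls off the work surface, if the arm or the gripper's body presses on something with over 40 N, if the wrist force passes 120 N, or if a joint passes its speed limit or range.

ROBOT

A 6-joint arm with a two-finger parallel gripper is mounted at the origin on the work surface. World frame = base frame: x ahead of the robot, y to its left, z up, the work surface at z = 0. Lengths are in m, angles in degrees, forces in N, time in s.
With the tool pointing down it reaches from about 0.375 to 0.9 m from the base axis. Payload 3.1 kg.
Tool frame: the origin (TCP) lies between the finger pads; the fingertips stand 17 mm ahead of it and the grasp point (between the pads) lies 2 mm behind it (env.finger_overhang is the distance from the TCP to the fingertips, in m); z points along the fingers, y is the line along which they close (so a half turn about z gives the same grasp; the last joint's range is limited). The gripper opens to 87 mm and grips with 3 to 60 N. Pads are 19 mm wide; open, the fingers measure 117 mm over their backs; the gripper's body (75 mm by 190 mm) begins 51 mm behind the grasp point.
Start: joints at [-77.836, 30.224, 82.088, -0, 67.689, -10.227], TCP at [0.238, -0.578, 0.24] pointing down, gripper open.
Joint ranges: [-176.69, 176.69], [-43.24, 126.21], [12.49, 139.97], [-82, 262], [0, 151.66], [-163.58, 163.58]. Speed limits (degrees/s): [159.86, 159.86, 180, 180, 180, 180].

INTERFACE

Orientations are given as a 3x3 rotation matrix whose columns are the frame's x, y, z axes.
In Python, from workcell import monitor, cams, env gives the robot as it stands.
- The arm moves only by the tool jog_arm, never from a script. Its argument "rows" is a list of rows, each a list of 7 numbers: the shift along the tool's x, y, z each as a share of 0.5 m, from -1 to 1, then the turn, a rotation vector about the tool's x, y, z each as a share of 180 degrees, from -1 to 1, then the opening, from 0 (shut) to 1 (fully open). A call has 1 to 20 rows; each row is the pose to reach, as a shift and turn from the pose commanded when the call began, along the tool's axes at that moment, turning the shorter way round; what a row does not reach only later rows make up. A row lasts 1/10 s, in which the tool goes at most 50 mm and 8.59 degrees, less where a joint would pass 70% of its speed; a pose out of reach is approached as far as the arm can. A call with a number of a shift or a turn outside -1 to 1 is refused whole. A call with a gripper value outside its range is refused whole. The fingers move at their own pace and stop on an object; "squeeze" is the grip in N (left out, the last holds). Time passes only in rows, so rows that repeat a pose let the fingers close. It gives the time, the measured TCP pose, the force, the opening and the grip force at its end, in the units of the state.
- monitor.read_state(): the state, without advancing time (a new reading comes with each control period).
- cams.snapshot(name): name is "scene" or "top" or "wrist"; returns (picture, depth): 480x640x3 uint8, red, green, blue; 480x640 float32, m along the optical axis (not along the pixel's ray), 0 where there is no reading.
- cams.camera_params(name): a dict with "mtx" (3x3 intrinsics, pixels), "position" and "rotation" of the camera in the world; the wrist camera has in their place "hand_eye" (4x4, takes a point from camera to tool coordinates, whose origin is the TCP and whose axes are the flange's). Camera axes: x right, y down, z forward; pixel columns grow to the right and rows downward; lengths in m; the calibration is good to about 2 mm. A picture is of the moment at which its call begins: read the wrist's pose just before it. camera_params takes no time and is no camera call.
- env.hand_in(): hands the job in; it is judged then, once.
The state is a dict: "time_s": time; "qpos": joint angles; "qvel": joint speeds; "joint_torque": joint torques, N m; "eef_pos": TCP position; "ee_rot": TCP orientation; "force": force on the tool from outside, world axes, zero at the start; "wrist_torque": the same for the moment, N m; "width": finger opening in m; "finger_force": force on a finger pad.
Only numpy, scipy, OpenCV 4.12 (cv2) and the standard library are available. Lean on these libraries where they do the work, as an engineer would, in place of code of your own. Each camera call takes 0.05 s, during which the arm holds its last target. There are 200 camera calls.

## Working session

There is one attempt and no reset: what is moved stays moved. The work goes in short steps, Python scripts to look and compute and a tool call to move; the robot and the scene stay as the last step left them, time stands still between calls to the robot, and variables do not carry over. Pictures are saved under pics/ and viewed, at most 13 in all, crops included, and the job is handed in when it is done.

Besides the shell and the picture viewer there is one more tool, called after ">>>" by a JSON object that holds its "method" and its "body". jog_arm: Moves the arm, as the interface text tells. Its arguments: {"type":"object","properties":{"rows":{"type":"array","items":{"type":"array","items":{"type":"number","minimum":-1,"maximum":1}}},"squeeze":{"type":"number"}},"required":["rows"]}

```bash
mkdir -p pics; cat > h.py <<'E'
import numpy as np, cv2
from workcell import monitor, cams, env
def snap(n,f):
    s=monitor.read_state(); p,d=cams.snapshot(n); c=cams.camera_params(n)
    K=np.array(c["mtx"])
    if n=="wrist":
        T=np.eye(4);T[:3,:3]=np.array(s["ee_rot"]);T[:3,3]=s["eef_pos"];T=T@np.array(c["hand_eye"]);R,t=T[:3,:3],T[:3,3]
    else: R,t=np.array(c["rotation"]),np.array(c["position"])
    np.savez(f"pics/{f}.npz",p=p,d=d,K=K,R=R,t=t); cv2.imwrite(f"pics/{f}.png",p[:,:,::-1]); return p,d,K,R,t
def load(f):
    z=np.load(f"pics/{f}.npz"); return z["p"],z["d"],z["K"],z["R"],z["t"]
def ray(c,u,v):
    r=c[3]@np.linalg.solve(c[2],[u,v,1.]); return r
def onz(c,u,v,z):
    r=ray(c,u,v); return c[4]+r*(z-c[4][2])/r[2]
def ond(c,u,v): return c[4]+ray(c,u,v)*c[1][int(v),int(u)]
E
python3 - <<'E'
from h import *
for n in("scene","top"):
    c=snap(n,n+"0");print(n,c[4],c[3].round(2).tolist())
a=cv2.imread("pics/scene0.png");b=cv2.imread("pics/top0.png")
E
```

```text
scene [0.38862015 0.66695858 1.29999037] [[-0.99, -0.09, 0.06], [-0.11, 0.84, -0.53], [-0.0, -0.53, -0.85]]
top [ 0.31357638 -0.03324697  1.76161545] [[0.01, -1.0, 0.1], [-1.0, -0.01, 0.0], [-0.0, -0.1, -1.0]]
```

View pics/scene0.png

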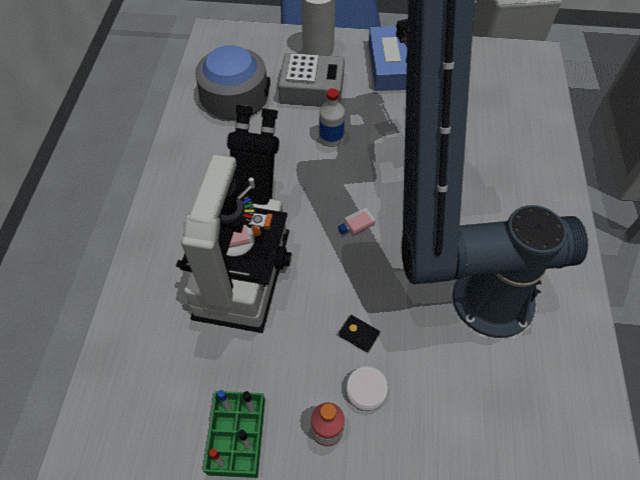

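View pics/top0.png

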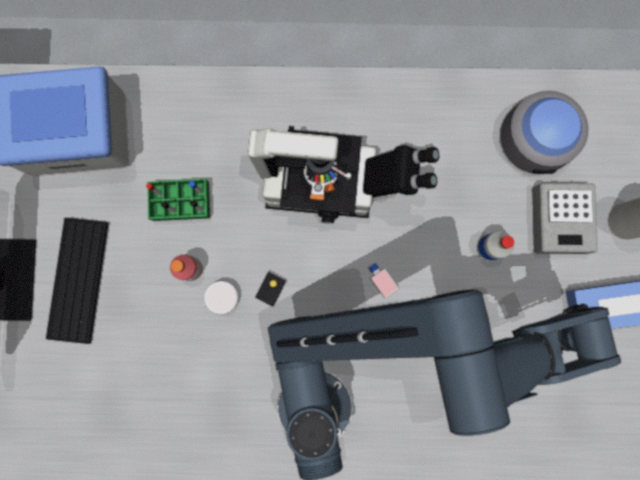

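The views show the microscope roughly aligned with the world: pillar towards world +y, orange slider end at top (317,190) and scene (263,220), lever pin at top (348,175) and scene (252,182). Now I'll zoom in on both.

```bash
python3 - <<'E'
from h import *
a=cv2.imread("pics/scene0.png")[165:255,200:300];b=cv2.imread("pics/top0.png")[120:225,245:365]
o=np.hstack([cv2.resize(a,(400,360),interpolation=cv2.INTER_CUBIC),cv2.resize(b,(400,350),interpolation=cv2.INTER_CUBIC).copy() if 0 else cv2.copyMakeBorder(cv2.resize(b,(400,350),interpolation=cv2.INTER_CUBIC),0,10,0,0,0)])
cv2.imwrite("pics/c1.png",o)
for n,(y0,y1,x0,x1) in(("scene0",(165,255,200,300)),("top0",(120,225,245,365))):
    c=load(n);p=c[0].astype(int);hsv=cv2.cvtColor(c[0],cv2.COLOR_RGB2HSV)
    m=cv2.inRange(hsv,(8,150,120),(20,255,255));M=np.zeros_like(m);M[y0:y1,x0:x1]=m[y0:y1,x0:x1]
    k,l,s,ce=cv2.connectedComponentsWithStats(M)
    for i in range(1,k):
        if s[i,4]>5: print(n,s[i],ce[i].round(1),ond(c,*ce[i]).round(3))
c=load("top0");print(ond(c,348,175),ond(c,320,160), onz(c,348,175,.317))
c=load("scene0");print(ond(c,252,182),onz(c,252,182,.317))
E
```

```text
scene0 [264 214   8  12  60] [267.8 219.5] [ 0.567 -0.004  0.275]
scene0 [252 226   8   3  15] [256.  226.8] [ 0.607 -0.036  0.19 ]
top0 [325 184   9   7  42] [329.2 187.2] [ 0.603 -0.036  0.197]
top0 [310 195  14   5  55] [316.6 197.1] [ 0.564 -0.004  0.274]
[ 0.61232488 -0.08188525  0.31597285] [ 0.62961131 -0.0137975   0.40076637] [ 0.61211262 -0.08185069  0.317     ]
[ 0.61177255 -0.07830832  0.30941622] [ 0.61006411 -0.0726026   0.317     ]
```

View pics/c1.png

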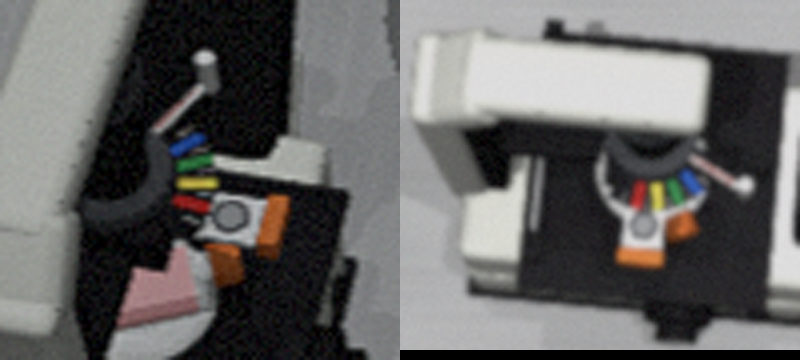

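The crops show the marks blue, green, yellow and red fanning out on the scale, with the lever past the open side of blue and its pin at upper right. Next I'll fit the axis and yaw from the marks, block and pin.

```bash
cat > fit.py <<'E'
from h import *
from scipy.optimize import least_squares
import sys
H={"red":(0,6,.95),"blue":(105,125,.35),"green":(45,85,.65),"yellow":(23,34,.95)}
TH={"red":1.25,"blue":.35,"green":.65,"yellow":.95}
def marks(c,box,amin=6):
    y0,y1,x0,x1=box;hsv=cv2.cvtColor(c[0],cv2.COLOR_RGB2HSV);out={}
    for n,(a,b,_) in H.items():
        m=cv2.inRange(hsv,(a,140,70),(b,255,255))
        if n=="red": m|=cv2.inRange(hsv,(174,140,70),(180,255,255))
        M=np.zeros_like(m);M[y0:y1,x0:x1]=m[y0:y1,x0:x1]
        k,l,s,ce=cv2.connectedComponentsWithStats(M)
        if k>1:
            i=1+s[1:,4].argmax()
            if s[i,4]>=amin: out[n]=ce[i]; print(n,s[i,4],ce[i].round(1),ond(c,*ce[i]).round(3))
    return out
def tri(c1,p1,c2,p2):
    A=[];b=[]
    r1,r2=ray(c1,*p1),ray(c2,*p2);M=np.stack([r1,-r2],1)
    s=np.linalg.lstsq(M,c2[4]-c1[4],rcond=None)[0]
    a,b=c1[4]+r1*s[0],c2[4]+r2*s[1];return (a+b)/2,np.linalg.norm(a-b)
E
python3 - <<'E'
from fit import *
S,T=load("scene0"),load("top0")
ms=marks(S,(190,222,238,258));mt=marks(T,(165,190,305,365))
P={}
for n in ms:
    if n in mt: P[n],e=tri(T,mt[n],S,ms[n]);print(n,P[n].round(3),round(e,4))
blk,e=tri(T,(316.6,197.1),S,(267.8,219.5));print("block",blk,e)
print("pin top",*tri(T,(348.3,175),S,(251.3,179.5)))
def dirs(psi,a): # scope dir from -x toward -y by a
    v=np.array([-np.cos(a),-np.sin(a)]);c,s=np.cos(psi),np.sin(psi);return np.array([[c,-s],[s,c]])@v
def res(q):
    r=[]
    for n in P: r+=list(q[:2]+.05*dirs(q[2],np.radians(65)-TH[n])-P[n][:2])
    r+=list(q[:2]+.097*dirs(q[2],0)-blk[:2]);return r
f=least_squares(res,[.66,-.01,0]);print(f.x[:2],np.degrees(f.x[2]),(1000*f.fun).round(1))
E
```

```text
red 27 [247.2 215.4] [ 0.612 -0.003  0.286]
blue 27 [246.2 200.6] [ 0.622 -0.045  0.283]
green 17 [247.6 205.3] [ 0.616 -0.032  0.284]
yellow 31 [249.  210.1] [ 0.61  -0.016  0.288]
red 29 [316.2 177.6] [ 0.611 -0.003  0.286]
blue 29 [331.3 173.8] [ 0.621 -0.041  0.286]
yellow 18 [321.7 177.7] [ 0.612 -0.017  0.279]
red [ 0.612 -0.003  0.286] 0.0012
blue [ 0.621 -0.041  0.288] 0.0001
yellow [ 0.611 -0.017  0.287] 0.0003
block [ 0.56547665 -0.00433378  0.27422626] 0.0036322647613068163
pin top [ 0.61341812 -0.08273248  0.31254979] 0.0007433597234742868
[ 0.66057836 -0.01123493] -4.570984157700318 [-0.2  1.4  1.6 -2.6  0.2  0.3 -1.6  0.8]
```

```bash
cat > go.py <<'E'
from h import *
from scipy.spatial.transform import Rotation as Ro
A=np.array([.6606,-.0112]);psi=np.radians(-4.6)
xs=np.array([np.cos(psi),np.sin(psi)]);ys=np.array([-xs[1],xs[0]])
def W(x,y): return A+x*xs+y*ys
s=monitor.read_state();R0=np.array(s["ee_rot"]);p0=np.array(s["eef_pos"])
def Rt(deg,sg):
    t=np.radians(deg);z=np.array([*(np.sin(t)*xs),-np.cos(t)]);y=sg*np.array([*ys,0]);return np.stack([np.cross(y,z),y,z],1)
def row(p,R): # tip position p -> row
    tcp=np.array(p)-.017*R[:,2]
    return np.r_[R0.T@(tcp-p0)/.5,Ro.from_matrix(R0.T@R).as_rotvec()/np.pi].round(3)
E
python3 - <<'E'
from go import *
print(s["time_s"],p0,R0.round(3).tolist(),s["width"])
for sg in(1,-1):
    R=Rt(45,sg)
    for p in([.45,-.2,.42],[*W(-.17,0),.30],[*W(-.14,0),.262]): print(sg,np.round(p,3),row(p,R).tolist())
c=load("top0");print("spray",ond(c,506,242))
E
```

```text
0.1 [ 0.23796908 -0.57722739  0.2386506 ] [[0.925, 0.381, -0.0], [0.381, -0.925, 0.002], [0.0, -0.002, -1.0]] 0.08705313799873952
1 [ 0.45 -0.2   0.42] [0.658, -0.548, -0.385, -0.328, -0.08, -0.793]
1 [0.491 0.002 0.3  ] [0.888, -0.89, -0.145, -0.328, -0.08, -0.793]
1 [0.521 0.    0.262] [0.942, -0.863, -0.069, -0.328, -0.08, -0.793]
-1 [ 0.45 -0.2   0.42] [0.658, -0.548, -0.385, -0.059, 0.245, 0.142]
-1 [0.491 0.002 0.3  ] [0.888, -0.89, -0.145, -0.059, 0.245, 0.142]
-1 [0.521 0.    0.262] [0.942, -0.863, -0.069, -0.059, 0.245, 0.142]
spray [ 0.46177866 -0.50467008  0.1920265 ]
```

>>> {"method": "jog_arm", "body": {"rows": [[0,0,-0.36,0,0,0,0],[0,0,-0.36,0,0,0,0],[0,0,-0.36,0,0,0,0],[0,0,-0.36,0,0,0,0],[0.658,-0.548,-0.385,-0.059,0.245,0.142,0],[0.658,-0.548,-0.385,-0.059,0.245,0.142,0],[0.658,-0.548,-0.385,-0.059,0.245,0.142,0],[0.658,-0.548,-0.385,-0.059,0.245,0.142,0],[0.658,-0.548,-0.385,-0.059,0.245,0.142,0],[0.658,-0.548,-0.385,-0.059,0.245,0.142,0],[0.658,-0.548,-0.385,-0.059,0.245,0.142,0],[0.658,-0.548,-0.385,-0.059,0.245,0.142,0],[0.658,-0.548,-0.385,-0.059,0.245,0.142,0],[0.658,-0.548,-0.385,-0.059,0.245,0.142,0],[0.658,-0.548,-0.385,-0.059,0.245,0.142,0],[0.658,-0.548,-0.385,-0.059,0.245,0.142,0]], "squeeze": 5}}

```text
time_s: 1.7
eef_pos: [0.4378, -0.2003, 0.432]
ee_rot: [[0.705, -0.081, 0.704], [-0.057, -0.997, -0.058], [0.706, 0.001, -0.708]]
force: [0.4, 0.4, -0.1]
width: 0.0003
finger_force: 0.0
```

```bash
python3 - <<'E'
from go import *
snap("wrist","w1")
R=Rt(45,-1)
for p in([*W(-.19,0),.32],[*W(-.14,0),.262]): print(np.round(p,3),row(p,R).tolist())
E
```

```text
[0.471 0.004 0.32 ] [-0.134, -0.413, 0.148, 0.001, 0.0, 0.0]
[0.521 0.    0.262] [-0.146, -0.413, 0.301, 0.001, 0.0, 0.0]
```

View pics/w1.png

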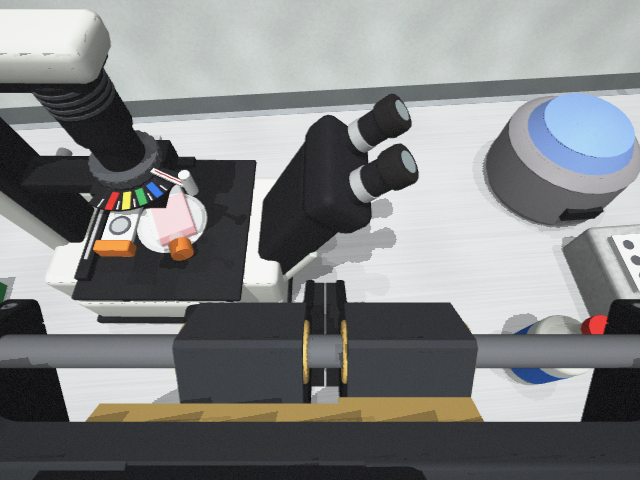

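The wrist view gives a good look: slider block at (115,248), marks at (102–157,198), pin at (187,182), binocular clear of the pin. I'll refine the fit with it.

```bash
python3 - <<'E'
from fit import *
c=load("w1");m=marks(c,(180,215,90,166))
hsv=cv2.cvtColor(c[0],cv2.COLOR_RGB2HSV);M=cv2.inRange(hsv,(8,150,90),(22,255,255));M[:,:90]=0;M[:,140:]=0;M[:235]=0;M[265:]=0
q=cv2.moments(M,True);b=(q["m10"]/q["m00"],q["m01"]/q["m00"]);print(b,ond(c,*b),cv2.boundingRect(M))
for uv in((116,243),(116,252),(185,174),(190,187)):print(uv,ond(c,*uv).round(4))
P={n:onz(c,*m[n],.2885) for n in m}
fc=onz(c,116,242,.277);print("blocktop",fc)
def dirs(psi,a):
    v=np.array([-np.cos(a),-np.sin(a)]);k,s=np.cos(psi),np.sin(psi);return np.array([[k,-s],[s,k]])@v
def res(q):
    r=[]
    for n in P: r+=list(q[:2]+.05*dirs(q[2],np.radians(65)-TH[n])-P[n][:2])
    return r+list(q[:2]+.096*dirs(q[2],0)-fc[:2])
f=least_squares(res,[.66,-.01,0]);print(f.x[:2],np.degrees(f.x[2]),(1000*f.fun).round(1))
E
```

```text
red 147 [111.7 200.6] [ 0.612 -0.003  0.287]
blue 142 [154.2 189.5] [ 0.622 -0.043  0.288]
green 119 [140.6 196.5] [ 0.614 -0.031  0.288]
yellow 144 [126.  200.3] [ 0.611 -0.017  0.288]
(114.37460815047022, 247.7319749216301) [ 0.56558109 -0.00769388  0.27527344] (93, 240, 43, 17)
(116, 243) [ 0.5693 -0.0097  0.2776]
(116, 252) [ 0.5624 -0.0084  0.2724]
(185, 174) [ 0.6156 -0.0839  0.3167]
(190, 187) [ 0.6109 -0.0843  0.3026]
blocktop [ 0.57077387 -0.00916179  0.277     ]
[ 0.66101771 -0.01157106] -3.1011541912756 [ 0.4  0.4  2.5 -1.4  1.7 -1.3  0.9 -0.5 -5.6  2.8]
```

```bash
sed -i 's/^A=.*/A=np.array([.661,-.0114]);psi=np.radians(-4)/' go.py; python3 - <<'E'
from go import *
R=Rt(45,-1)
for x,z in((-.19,.33),(-.14,.262),(-.115,.262),(-.078,.262),(-.072,.262),(-.0685,.262)):
    p=[*W(x,0),z]; print(np.round(p,3),row(p,R).tolist())
E
```

```text
[0.471 0.002 0.33 ] [-0.12, -0.409, 0.134, 0.003, 0.0, -0.003]
[ 0.521 -0.002  0.262] [-0.145, -0.41, 0.301, 0.003, 0.0, -0.003]
[ 0.546 -0.003  0.262] [-0.11, -0.411, 0.336, 0.003, 0.0, -0.003]
[ 0.583 -0.006  0.262] [-0.057, -0.412, 0.389, 0.003, 0.0, -0.003]
[ 0.589 -0.006  0.262] [-0.049, -0.412, 0.397, 0.003, 0.0, -0.003]
[ 0.593 -0.007  0.262] [-0.044, -0.412, 0.402, 0.003, 0.0, -0.003]
```

>>> {"method": "jog_arm", "body": {"rows": [[-0.12,-0.405,0.134,0,0,0,0],[-0.12,-0.405,0.134,0,0,0,0],[-0.12,-0.405,0.134,0,0,0,0],[-0.12,-0.405,0.134,0,0,0,0],[-0.12,-0.405,0.134,0,0,0,0],[-0.12,-0.405,0.134,0,0,0,0],[-0.145,-0.405,0.301,0,0,0,0],[-0.145,-0.405,0.301,0,0,0,0],[-0.145,-0.405,0.301,0,0,0,0],[-0.145,-0.405,0.301,0,0,0,0]]}}

```text
time_s: 2.75
eef_pos: [0.5052, -0.0005, 0.2928]
ee_rot: [[0.692, -0.073, 0.718], [-0.057, -0.997, -0.046], [0.719, -0.009, -0.695]]
force: [-0.2, 0.4, 0.9]
width: 0.0005
finger_force: 0.0
```

```bash
python3 - <<'E'
from go import *
snap("wrist","w2")
print(p0,s["force"])
R=Rt(45,-1);b=p0+.017*R0[:,2];print(b)
# relative steps along xs from here
for d in(.03,.05,.06,.066,.07,.073,.076): print(d,(R0.T@np.r_[xs*d,0]/.5).round(3).tolist())
E
```

```text
[ 0.50523507 -0.00052225  0.29278128] [-0.17280614  0.40391911  0.93886122]
[ 0.51743813 -0.00130114  0.28097118]
0.03 [0.042, -0.0, 0.043]
0.05 [0.069, -0.0, 0.072]
0.06 [0.083, -0.0, 0.086]
0.066 [0.092, -0.0, 0.095]
0.07 [0.097, -0.0, 0.101]
0.073 [0.101, -0.0, 0.105]
0.076 [0.106, -0.0, 0.109]
```

View pics/w2.png

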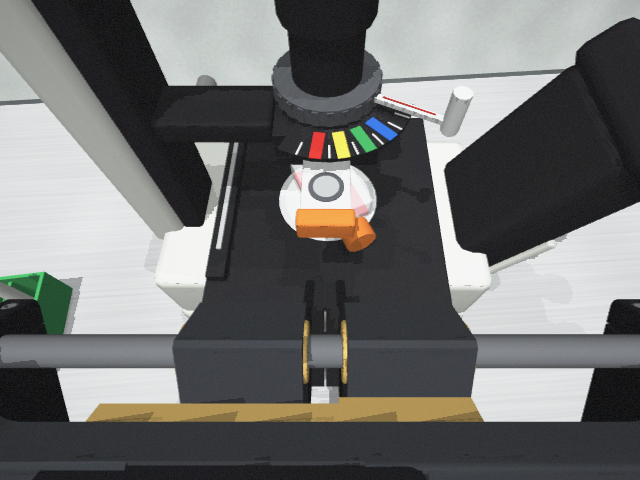

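The wrist view shows the orange end (325,223) in line with the fingers (column 325), with the pin well clear at (457,110). Pushing now.

>>> {"method": "jog_arm", "body": {"rows": [[0,0,0,0,0,0,0],[0,0,0,0,0,0,0],[0.014,0,0.014,0,0,0,0],[0.028,0,0.028,0,0,0,0],[0.036,0,0.037,0,0,0,0],[0.042,0,0.043,0,0,0,0],[0.048,0,0.049,0,0,0,0],[0.054,0,0.055,0,0,0,0],[0.06,0,0.061,0,0,0,0],[0.066,0,0.067,0,0,0,0],[0.072,0,0.074,0,0,0,0],[0.078,0,0.08,0,0,0,0],[0.084,0,0.086,0,0,0,0],[0.09,0,0.092,0,0,0,0],[0.09,0,0.092,0,0,0,0],[0.09,0,0.092,0,0,0,0],[0.09,0,0.092,0,0,0,0]]}}

```text
time_s: 4.5
eef_pos: [0.5674, -0.0013, 0.2925]
ee_rot: [[0.694, -0.068, 0.716], [-0.055, -0.998, -0.041], [0.717, -0.011, -0.697]]
force: [-0.2, -0.3, -0.2]
width: 0.0003
finger_force: 0.0
```

```bash
python3 - <<'E'
from go import *
print(np.round(s["qpos"],1),s["time_s"],p0,s["force"]); snap("wrist","w3")
E
```

```text
[-16.2  13.6 119.9  81.5   9.4   0.4] 4.5 [ 0.56744106 -0.00133877  0.29251726] [-0.20332413 -0.34231329 -0.1814707 ]
```

View pics/w3.png

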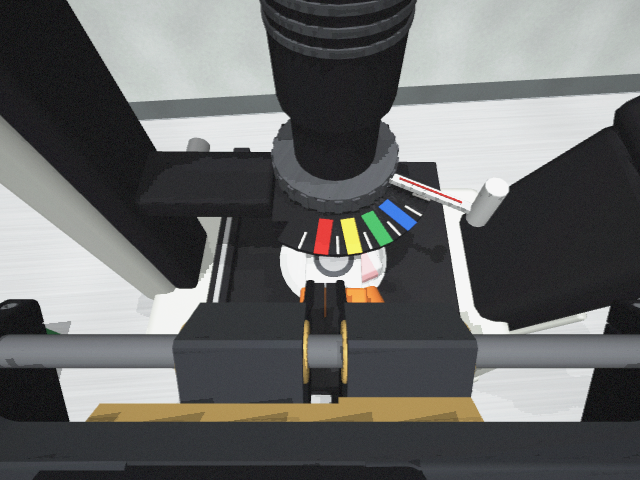

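The arm is at a wrist singularity (J5 ≈ 9°), so it never reached the commanded height, and the fingers stand over the block (325,295) without contact. I'll back off, lift, and reorient to a 28° tilt.

```bash
python3 - <<'E'
from go import *
R=Rt(28,-1)
for p,Q in(([*W(-.16,0),.33],R0),([*W(-.16,0),.38],R)):
    print(np.round(p,3),row(p,Q).tolist())
E
```

```text
[ 0.501 -0.     0.33 ] [-0.038, 0.006, -0.181, 0.0, 0.0, 0.0]
[ 0.501 -0.     0.38 ] [0.044, 0.005, -0.249, -0.003, -0.099, -0.002]
```

>>> {"method": "jog_arm", "body": {"rows": [[-0.038,0.006,-0.181,0,0,0,0],[-0.038,0.006,-0.181,0,0,0,0],[-0.038,0.006,-0.181,0,0,0,0],[0.044,0.005,-0.249,-0.003,-0.099,-0.002,0],[0.044,0.005,-0.249,-0.003,-0.099,-0.002,0],[0.044,0.005,-0.249,-0.003,-0.099,-0.002,0],[0.044,0.005,-0.249,-0.003,-0.099,-0.002,0],[0.044,0.005,-0.249,-0.003,-0.099,-0.002,0],[0.044,0.005,-0.249,-0.003,-0.099,-0.002,0],[0.044,0.005,-0.249,-0.003,-0.099,-0.002,0]]}}

```text
time_s: 5.55
eef_pos: [0.4918, 0.0007, 0.3931]
ee_rot: [[0.882, -0.068, 0.466], [-0.061, -0.998, -0.031], [0.467, -0.001, -0.884]]
force: [-0.2, -0.3, -0.5]
width: 0.0005
finger_force: 0.0
```

```bash
python3 - <<'E'
from go import *
print(np.round(s["qpos"],1),s["time_s"],p0+.017*R0[:,2],R0.round(3).tolist(),s["force"]); c=snap("wrist","w4");S=snap("scene","s4")
R=Rt(28,-1)
for x,y,z in((-.14,-.0,.28),(-.14,-.0,.265)): print(np.round(W(x,y),3),row([*W(x,y),z],R).tolist())
a=cv2.resize(S[0][165:255,200:300],(400,360),interpolation=cv2.INTER_CUBIC)[:,:,::-1]
b=cv2.resize(c[0],(400,300))[:,:,::-1];cv2.imwrite("pics/c4.png",np.hstack([a,cv2.copyMakeBorder(b,0,60,0,0,0)]))
E
```

```text
[-16.6  -0.7 106.1   8.   47.6  73.4] 5.55 [4.99680838e-01 1.26089216e-04 3.78096562e-01] [[0.882, -0.068, 0.466], [-0.061, -0.998, -0.031], [0.467, -0.001, -0.884]] [-0.20086018 -0.25520822 -0.50191921]
[ 0.521 -0.002] [-0.053, 0.001, 0.194, -0.001, 0.001, 0.0]
[ 0.521 -0.002] [-0.067, 0.001, 0.22, -0.001, 0.001, 0.0]
```

View pics/c4.png

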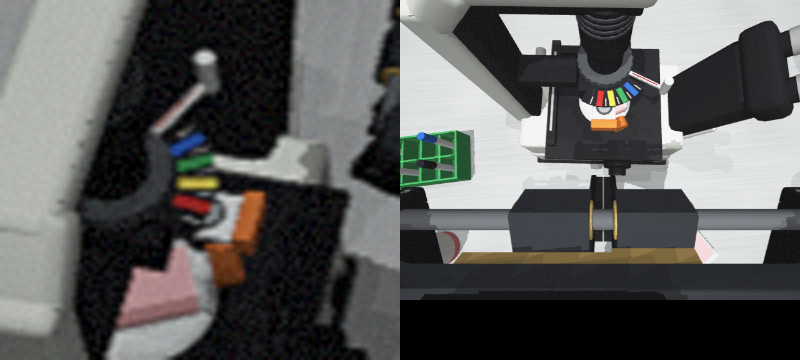

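The scene crop shows the slider was in fact pushed about halfway by the earlier move, at (250,222) in the crop against (273,225) before; lever and flask are unchanged. J5 is now 48°, so I'll lower and finish the push.

>>> {"method": "jog_arm", "body": {"rows": [[-0.053,0.001,0.194,0,0,0,0],[-0.053,0.001,0.194,0,0,0,0],[-0.053,0.001,0.194,0,0,0,0],[-0.067,0.001,0.22,0,0,0,0],[-0.067,0.001,0.22,0,0,0,0],[-0.067,0.001,0.22,0,0,0,0],[-0.067,0.001,0.22,0,0,0,0]]}}

```text
time_s: 6.35
eef_pos: [0.516, -0.0022, 0.2843]
ee_rot: [[0.879, -0.069, 0.472], [-0.06, -0.998, -0.033], [0.473, 0.001, -0.881]]
force: [-0.5, 0.1, 0.1]
width: 0.0005
finger_force: 0.0
```

```bash
python3 - <<'E'
from go import *
print(np.round(s["qpos"],1),s["time_s"],p0+.017*R0[:,2],s["force"])
t=p0+.017*R0[:,2]
for x in(-.1,-.09,-.076,-.073,-.070): print(x,row([*W(x,0),.265],R0).tolist())
E
```

```text
[-15.9  10.1 114.1  11.7  28.6  69.1] 6.35 [ 0.52399363 -0.00278363  0.26934494] [-0.50997536  0.09315933  0.08942314]
-0.1 [0.062, -0.002, 0.043, 0.0, 0.0, 0.0]
-0.09 [0.079, -0.002, 0.052, 0.0, 0.0, 0.0]
-0.076 [0.104, -0.002, 0.066, 0.0, 0.0, 0.0]
-0.073 [0.109, -0.002, 0.068, 0.0, 0.0, 0.0]
-0.07 [0.114, -0.002, 0.071, 0.0, 0.0, 0.0]
```

>>> {"method": "jog_arm", "body": {"rows": [[0,0,0,0,0,0,0],[0.018,0,0.009,0,0,0,0],[0.035,0,0.019,0,0,0,0],[0.053,0,0.028,0,0,0,0],[0.062,0,0.033,0,0,0,0],[0.07,0,0.038,0,0,0,0],[0.078,0,0.042,0,0,0,0],[0.086,0,0.046,0,0,0,0],[0.094,0,0.05,0,0,0,0],[0.102,0,0.055,0,0,0,0],[0.108,0,0.058,0,0,0,0],[0.113,0,0.06,0,0,0,0],[0.113,0,0.06,0,0,0,0],[0.113,0,0.06,0,0,0,0]]}}

```text
time_s: 7.75
eef_pos: [0.5792, -0.0063, 0.2821]
ee_rot: [[0.881, -0.069, 0.469], [-0.06, -0.998, -0.032], [0.47, 0.0, -0.883]]
force: [-0.5, 0.6, -1.0]
width: 0.0006
finger_force: 0.6
```

>>> {"method": "jog_arm", "body": {"rows": [[0.004,0,0.002,0,0,0,0],[0.004,0,0.002,0,0,0,0],[0.007,0,0.004,0,0,0,0],[0.007,0,0.004,0,0,0,0]]}}

```text
time_s: 8.15
eef_pos: [0.5802, -0.0062, 0.2815]
ee_rot: [[0.883, -0.067, 0.464], [-0.059, -0.998, -0.032], [0.465, 0.001, -0.885]]
force: [-14.2, -1.8, 6.6]
width: 0.0005
finger_force: 6.3
```

>>> {"method": "jog_arm", "body": {"rows": [[0.004,0,0.002,0,0,0,0],[0.004,0,0.002,0,0,0,0],[0.004,0,0.002,0,0,0,0]]}}

```text
time_s: 8.45
eef_pos: [0.5805, -0.0062, 0.2814]
ee_rot: [[0.885, -0.067, 0.461], [-0.059, -0.998, -0.032], [0.462, 0.001, -0.887]]
force: [-20.8, -2.3, 13.6]
width: 0.0006
finger_force: 9.9
```

>>> {"method": "jog_arm", "body": {"rows": [[0.004,0,0.002,0,0,0,0],[0.004,0,0.002,0,0,0,0],[0.004,0,0.002,0,0,0,0]]}}

```text
time_s: 8.75
eef_pos: [0.5808, -0.0062, 0.2813]
ee_rot: [[0.887, -0.066, 0.458], [-0.058, -0.998, -0.031], [0.459, 0.001, -0.888]]
force: [-28.3, -4.4, 19.0]
width: 0.0006
finger_force: 13.7
```

Force rises sharply against the stop (28 N), so the slider is home. Backing off and moving round to the pin.

```bash
python3 - <<'E'
from go import *
R=Rt(28,-1)
t=p0+.017*R0[:,2];print(t)
for p in([*W(-.13,0),.266],[*W(-.13,-.04),.38],[.608,-.114,.38],[.612,-.114,.303]): print(np.round(p,3),row(p,R).tolist())
E
```

```text
[ 0.58857827 -0.00672769  0.26618111]
[ 0.531 -0.002  0.266] [-0.103, -0.001, -0.052, -0.0, 0.004, 0.001]
[ 0.529 -0.042  0.38 ] [0.002, 0.079, -0.255, -0.0, 0.004, 0.001]
[ 0.608 -0.114  0.38 ] [0.151, 0.212, -0.178, -0.0, 0.004, 0.001]
[ 0.612 -0.114  0.303] [0.087, 0.211, -0.037, -0.0, 0.004, 0.001]
```

>>> {"method": "jog_arm", "body": {"rows": [[-0.103,0,-0.052,0,0,0,0],[-0.103,0,-0.052,0,0,0,0],[0,0.079,-0.255,0,0,0,0],[0,0.079,-0.255,0,0,0,0],[0,0.079,-0.255,0,0,0,0],[0,0.079,-0.255,0,0,0,0],[0.151,0.212,-0.178,0,0,0,0],[0.151,0.212,-0.178,0,0,0,0],[0.151,0.212,-0.178,0,0,0,0],[0.151,0.212,-0.178,0,0,0,0],[0.151,0.212,-0.178,0,0,0,0],[0.151,0.212,-0.178,0,0,0,0]]}}

```text
time_s: 9.95
eef_pos: [0.6039, -0.1129, 0.3954]
ee_rot: [[0.882, -0.067, 0.467], [-0.06, -0.998, -0.031], [0.468, -0.0, -0.884]]
force: [0.3, 0.2, -1.1]
width: 0.0005
finger_force: 0.0
```

```bash
python3 - <<'E'
from go import *
print(np.round(s["qpos"],1),p0+.017*R0[:,2],R0.round(3).tolist(),s["force"])
R=Rt(28,-1)
for p in([.612,-.114,.34],[.612,-.114,.303]): print(row(p,R).tolist())
c=snap("wrist","w5");S=snap("scene","s5")
a=cv2.resize(S[0][165:255,200:300],(400,360),interpolation=cv2.INTER_CUBIC)[:,:,::-1]
b=cv2.resize(c[0],(400,300))[:,:,::-1];cv2.imwrite("pics/c5.png",np.hstack([a,cv2.copyMakeBorder(b,0,60,0,0,0)]))
E
```

```text
[-25.8  11.   92.2  13.   51.3  62.2] [ 0.61184327 -0.11345658  0.38041865] [[0.882, -0.067, 0.467], [-0.06, -0.998, -0.031], [0.468, -0.0, -0.884]] [ 0.27352237  0.17105091 -1.14235243]
[-0.038, 0.001, 0.072, -0.0, 0.0, 0.001]
[-0.072, 0.001, 0.137, -0.0, 0.0, 0.001]
```

View pics/c5.png

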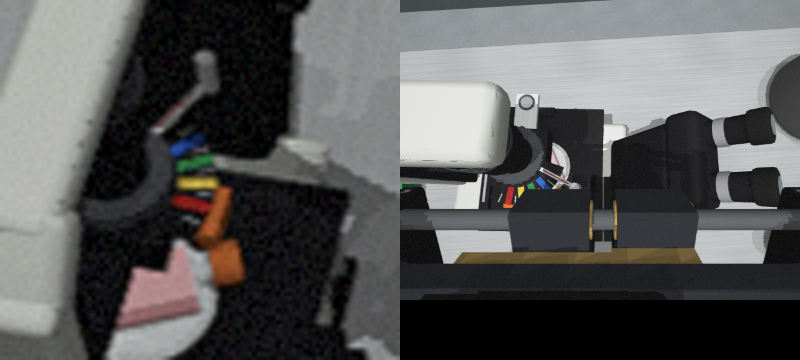

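The slider end (217,217 in the crop) is now fully in. The lever hasn't moved, the pin is at (573,187), and the finger column is about 603, between pin and binocular. Checking the binocular clearance from depth.

```bash
python3 - <<'E'
from h import *
c=load("w5")
for uv in((345,230),(345,250),(345,280),(352,300),(358,225),(360,260),(360,295),(400,230),(277,296),(273,298)):
    print(uv,ond(c,*uv).round(3))
c=load("top0")
for uv in((372,175),(380,165),(375,190),(395,175)):print(uv,ond(c,*uv).round(3))
E
```

```text
(345, 230) [ 0.689 -0.14   0.172]
(345, 250) [ 0.667 -0.138  0.171]
(345, 280) [ 0.635 -0.136  0.172]
(352, 300) [ 0.614 -0.14   0.186]
(358, 225) [ 0.689 -0.152  0.193]
(360, 260) [ 0.652 -0.151  0.197]
(360, 295) [ 0.618 -0.148  0.198]
(400, 230) [ 0.67  -0.182  0.251]
(277, 296) [ 0.618 -0.081  0.316]
(273, 298) [ 0.617 -0.079  0.317]
(372, 175) [ 0.638 -0.15   0.194]
(380, 165) [ 0.657 -0.168  0.231]
(375, 190) [ 0.596 -0.158  0.2  ]
(395, 175) [ 0.618 -0.2    0.293]
```

The binocular is no nearer than y ≈ -0.20 at lever height, so there's plenty of room. Descending.

>>> {"method": "jog_arm", "body": {"rows": [[-0.038,0,0.072,0,0,0,0],[-0.072,0,0.137,0,0,0,0],[-0.072,0,0.137,0,0,0,0],[-0.072,0,0.137,0,0,0,0],[-0.072,0,0.137,0,0,0,0]]}}

```text
time_s: 10.55
eef_pos: [0.6069, -0.1149, 0.3216]
ee_rot: [[0.879, -0.069, 0.473], [-0.059, -0.998, -0.034], [0.474, 0.002, -0.881]]
force: [0.5, 0.4, 0.2]
width: 0.0008
finger_force: 0.0
```

```bash
python3 - <<'E'
from go import *
print(np.round(s["qpos"],1),p0+.017*R0[:,2],s["force"],s["time_s"])
for a in(60,55,50,45,40,35,30,25,20,16,13):
    r=np.radians(a);p=[*W(-.082*np.cos(r),-.082*np.sin(r)-.0205),.303];print(a,np.round(p,3),row(p,R0)[:3].tolist())
E
```

```text
[-25.9  15.7  98.6  15.7  40.3  58.3] [ 0.61490285 -0.11547482  0.30666382] [0.5007591  0.36849788 0.17851769] 10.55
60 [ 0.614 -0.1    0.303] [-0.007, -0.031, 0.004]
55 [ 0.608 -0.096  0.303] [-0.018, -0.039, -0.001]
50 [ 0.603 -0.091  0.303] [-0.028, -0.047, -0.007]
45 [ 0.598 -0.086  0.303] [-0.037, -0.057, -0.012]
40 [ 0.593 -0.08   0.303] [-0.046, -0.068, -0.016]
35 [ 0.589 -0.074  0.303] [-0.053, -0.079, -0.021]
30 [ 0.586 -0.068  0.303] [-0.06, -0.091, -0.024]
25 [ 0.583 -0.061  0.303] [-0.066, -0.104, -0.027]
20 [ 0.581 -0.054  0.303] [-0.071, -0.117, -0.03]
16 [ 0.579 -0.049  0.303] [-0.074, -0.128, -0.032]
13 [ 0.579 -0.045  0.303] [-0.076, -0.136, -0.033]
```

>>> {"method": "jog_arm", "body": {"rows": [[-0.003,-0.015,0.002,0,0,0,0],[-0.005,-0.023,0.003,0,0,0,0],[-0.007,-0.031,0.004,0,0,0,0],[-0.012,-0.035,0.002,0,0,0,0],[-0.018,-0.039,-0.001,0,0,0,0],[-0.023,-0.043,-0.004,0,0,0,0],[-0.028,-0.047,-0.007,0,0,0,0],[-0.033,-0.052,-0.01,0,0,0,0],[-0.037,-0.057,-0.012,0,0,0,0],[-0.041,-0.062,-0.014,0,0,0,0],[-0.046,-0.068,-0.016,0,0,0,0],[-0.05,-0.074,-0.018,0,0,0,0],[-0.053,-0.079,-0.021,0,0,0,0],[-0.057,-0.085,-0.022,0,0,0,0],[-0.06,-0.091,-0.024,0,0,0,0],[-0.063,-0.097,-0.026,0,0,0,0],[-0.066,-0.104,-0.027,0,0,0,0],[-0.066,-0.104,-0.027,0,0,0,0],[-0.066,-0.104,-0.027,0,0,0,0]]}}

```text
time_s: 12.45
eef_pos: [0.5739, -0.0596, 0.3154]
ee_rot: [[0.88, -0.068, 0.469], [-0.061, -0.998, -0.032], [0.47, -0.001, -0.883]]
force: [0.8, -0.6, 0.8]
width: 0.0008
finger_force: 0.0
```

```bash
python3 - <<'E'
from go import *
t=p0+.017*R0[:,2];print(t,s["force"],s["time_s"])
c=snap("wrist","w6");S=snap("scene","s6")
a=cv2.resize(S[0][165:255,200:300],(400,360),interpolation=cv2.INTER_CUBIC)[:,:,::-1]
b=cv2.resize(c[0][100:400,170:470],(360,360))[:,:,::-1];cv2.imwrite("pics/c6.png",np.hstack([a,b]))
for y in(-.044,-.040,-.0356): print(y,row([*W(-.0806,y),.303],R0)[:3])
E
```

```text
[ 0.58191407 -0.06010187  0.30035402] [ 0.75727461 -0.60198047  0.83571822] 12.45
-0.044 [-0.007 -0.02  -0.009]
-0.04 [-0.006 -0.028 -0.009]
-0.0356 [-0.006 -0.037 -0.009]
```

View pics/c6.png

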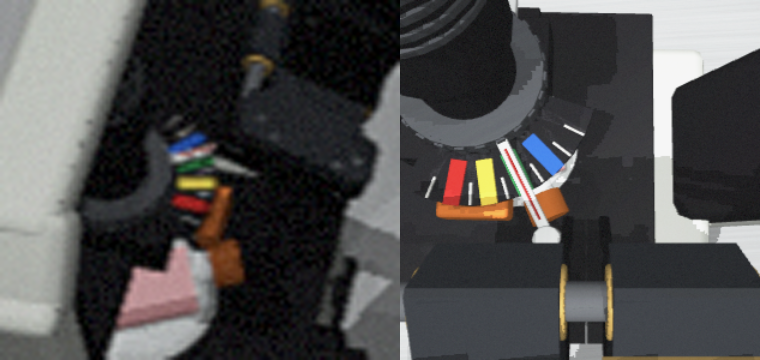

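The lever now lies about over green, with the finger touching the pin at crop (546,235); slider and flask are unchanged. I'll measure the angle relative to the marks in this view.

```bash
cat > ang.py <<'E'
from fit import *
from go import A
def bear(P): v=P[:2]-A; return np.arctan2(-v[1],-v[0])
def lever(f,box,zl=.300):
    c=load(f);m=marks(c,box)
    for n in m: print(n,"theta offset",round(TH[n]+bear(onz(c,*m[n],.2885)),3))
    # theta = off - bearing
    return c
E
python3 - <<'E'
from ang import *
c=lever("w6",(200,280,185,320))
for uv,z in(((291.6,294),.317),((269,250),.298),((276,263),.298),((262,236),.298)):
    P=onz(c,*uv,z);print(uv,P.round(4),ond(c,*uv).round(4),"bearing",round(bear(P),3),np.linalg.norm(P[:2]-A).round(4))
E
```

```text
red 543 [215.3 251.7] [ 0.612 -0.002  0.286]
blue 518 [288.7 228.1] [ 0.622 -0.042  0.287]
green 22 [265.3 253.5] [ 0.609 -0.029  0.288]
yellow 392 [241.1 246.2] [ 0.614 -0.017  0.288]
red theta offset 1.081
blue theta offset 1.025
green theta offset 0.986
yellow theta offset 1.064
(291.6, 294) [ 0.5856 -0.0448  0.317 ] [ 0.5856 -0.0448  0.3168] bearing 0.417 0.0824
(269, 250) [ 0.6092 -0.0329  0.298 ] [ 0.6094 -0.0327  0.2968] bearing 0.394 0.0561
(276, 263) [ 0.6024 -0.0361  0.298 ] [ 0.6024 -0.0361  0.2977] bearing 0.399 0.0636
(262, 236) [ 0.6167 -0.0296  0.298 ] [ 0.617  -0.0294  0.2967] bearing 0.391 0.0479
```

>>> {"method": "jog_arm", "body": {"rows": [[-0.002,-0.006,-0.001,0,0,0,0],[-0.004,-0.012,-0.002,0,0,0,0],[-0.005,-0.018,-0.003,0,0,0,0],[-0.006,-0.024,-0.003,0,0,0,0],[-0.007,-0.03,-0.004,0,0,0,0],[-0.008,-0.036,-0.004,0,0,0,0],[-0.008,-0.042,-0.004,0,0,0,0],[-0.008,-0.042,-0.004,0,0,0,0],[-0.008,-0.042,-0.004,0,0,0,0]]}}

```text
time_s: 13.45
eef_pos: [0.571, -0.0385, 0.3153]
ee_rot: [[0.88, -0.068, 0.469], [-0.06, -0.998, -0.032], [0.47, -0.0, -0.882]]
force: [0.1, -0.4, -0.7]
width: 0.0004
finger_force: 0.0
```

```bash
python3 - <<'E'
from ang import *
from go import p0,R0,s
print(p0+.017*R0[:,2],s["force"])
snap("wrist","w7");c=lever("w7",(180,285,150,370))
p=c[0];hsv=cv2.cvtColor(p,cv2.COLOR_RGB2HSV)
# pin top: depth-based points at height .311-.322
v,u=np.mgrid[150:300,220:400];r=(np.stack([u,v,np.ones_like(u)],-1)@np.linalg.inv(c[2]).T)@c[3].T
P=c[4]+r*c[1][150:300,220:400,None]
d=np.linalg.norm(P[...,:2]-A,axis=-1)
m=(P[...,2]>.313)&(P[...,2]<.321)&(d>.07)&(d<.095)&(hsv[150:300,220:400,2]>140);Q=P[m].mean(0);print(m.sum(),Q.round(4),"bearing",bear(Q))
cv2.imwrite("pics/c7.png",cv2.resize(p[100:340,160:480],(640,480))[:,:,::-1])
E
```

```text
[ 0.57898234 -0.03908532  0.30029281] [ 0.1383063  -0.35830496 -0.68845486]
red 533 [254.3 243.6] [ 0.612 -0.003  0.288]
blue 515 [327.2 220.3] [ 0.622 -0.043  0.288]
green 463 [305.5 234.7] [ 0.615 -0.03   0.288]
yellow 125 [275.8 244.4] [ 0.611 -0.014  0.288]
red theta offset 1.078
blue theta offset 1.024
green theta offset 1.041
yellow theta offset 1.008
66 [ 0.5812 -0.0236  0.3168] bearing 0.15113908536864853
```

View pics/c7.png

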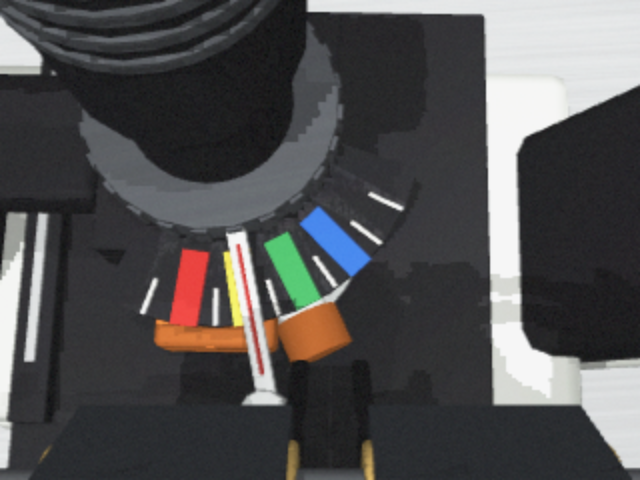

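The lever now sits on the green-side edge of the yellow mark (crop 240,285), θ ≈ 0.91. It needs about 3 mm more.

>>> {"method": "jog_arm", "body": {"rows": [[0,-0.003,0,0,0,0,0],[0,-0.006,0,0,0,0,0],[0,-0.006,0,0,0,0,0],[0,-0.006,0,0,0,0,0]]}}

```text
time_s: 13.9
eef_pos: [0.5709, -0.0359, 0.3152]
ee_rot: [[0.881, -0.069, 0.469], [-0.06, -0.998, -0.033], [0.47, 0.0, -0.883]]
force: [-0.6, 0.3, -0.1]
width: 0.0005
finger_force: 0.4
```

>>> {"method": "jog_arm", "body": {"rows": [[0,0.02,0,0,0,0,0],[0,0.05,0,0,0,0,0],[-0.05,0.09,-0.1,0,0,0,0],[-0.1,0.1,-0.2,0,0,0,0],[-0.15,0.1,-0.25,0,0,0,0],[-0.15,0.1,-0.25,0,0,0,0],[-0.15,0.1,-0.25,0,0,0,0],[-0.15,0.1,-0.25,0,0,0,0]]}}

```text
time_s: 14.7
eef_pos: [0.4433, -0.0773, 0.3902]
ee_rot: [[0.881, -0.069, 0.469], [-0.06, -0.998, -0.033], [0.47, 0.0, -0.883]]
force: [0.1, 0.1, 0.6]
width: 0.0005
finger_force: 0.0
```

```bash
python3 - <<'E'
from ang import *
from go import p0,R0,s
print(p0,s["force"],s["time_s"],s["qvel"])
c=snap("wrist","w8");hsv=cv2.cvtColor(c[0],cv2.COLOR_RGB2HSV)
v,u=np.mgrid[0:480,0:640];r=(np.stack([u,v,np.ones_like(u)],-1)@np.linalg.inv(c[2]).T)@c[3].T
P=c[4]+r*c[1][...,None];d=np.linalg.norm(P[...,:2]-A,axis=-1)
m=(P[...,2]>.313)&(P[...,2]<.321)&(d>.07)&(d<.095)&(hsv[...,2]>120)&(c[1]>0);Q=P[m].mean(0);q=(u[m].mean(),v[m].mean());print(m.sum(),q,Q.round(4),"bearing",bear(Q))
y0,x0=int(q[1]),int(q[0]);lever("w8",(y0-75,y0+10,x0-70,x0+80))
cv2.imwrite("pics/c8.png",cv2.resize(c[0][y0-100:y0+50,x0-100:x0+100],(800,600))[:,:,::-1])
t=load("top0");k=snap("top","t8");D=cv2.absdiff(t[0],k[0]).max(2)
for n,uv in dict(flaskb=(380,282),med=(183,267),dish=(222,297),case=(270,289),spray=(506,242),rack=(180,200)).items(): print(n,D[uv[1]-8:uv[1]+8,uv[0]-8:uv[0]+8].mean().round(1))
E
```

```text
[ 0.44332793 -0.07731488  0.39018941] [0.12937634 0.08689327 0.57976144] 14.7 [ 0.57225224  1.47540702 -0.21986093 -0.0344568   0.29892283 -0.1566185 ]
204 (np.float64(233.35294117647058), np.float64(128.7450980392157)) [ 0.576  -0.0213  0.3165] bearing 0.11591364311675086
red 239 [218.  105.9] [ 0.612 -0.003  0.287]
blue 230 [267.4  91.4] [ 0.622 -0.043  0.287]
green 195 [252.5 100.5] [ 0.615 -0.03   0.287]
yellow 52 [239.4 104.8] [ 0.612 -0.02   0.287]
red theta offset 1.085
blue theta offset 1.02
green theta offset 1.04
yellow theta offset 1.124
flaskb 33.9
med 4.9
dish 6.5
case 12.3
spray 5.0
rack 4.5
```

View pics/c8.png

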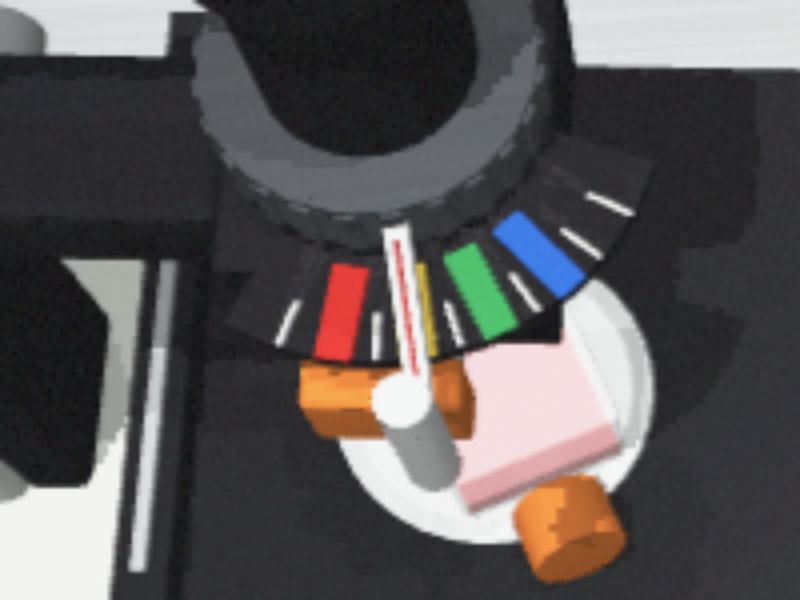

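The lever lies over yellow (pin top at crop (400,400)). Its slight leftward look is parallax, and the measured angle is about 0.94 rad. The slider is in and the flask hasn't moved; I'll let the arm settle and hand in.

>>> {"method": "jog_arm", "body": {"rows": [[0,0,0,0,0,0,0],[0,0,0,0,0,0,0],[0,0,0,0,0,0,0],[0,0,0,0,0,0,0]]}}

```text
time_s: 15.2
eef_pos: [0.4429, -0.0771, 0.39]
ee_rot: [[0.881, -0.068, 0.468], [-0.06, -0.998, -0.032], [0.469, 0.0, -0.883]]
force: [0.3, 0.4, -0.6]
width: 0.0007
finger_force: 0.0
```

```bash
python3 -c "
from workcell import env
print(env.hand_in())"
```

```text
the job is handed in; nothing more can be done
None
```

The job is handed in, with no verdict returned: the phase slider is in at its stop, the aperture lever lies over the yellow mark (about 0.94 rad as measured), and the arm is clear of everything.

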